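# Tension the blade of a bench scroll saw

## Task

Ready the green bench scroll saw: first swing its cam lever fully closed, then wind the hand wheel on top clockwise (seen from above) by its red handle, through the slack, until it feels firm: about 10 N of push along the turn at the handle. Never wind it past about 14 N, let go with the tension kept, and leave the other things on the bench alone.

Things in the scene. Their poses are not given: they have to be found in the camera images.
- scroll_saw: Green cast bench scroll saw, fixed to the bench. Base 200 x 120 mm, 18 mm high; column at its back, a 46 mm wide arm reaching forward from it, arm top 156 mm above the bench. Origin on the bench under the axis of the hand wheel; x points back towards the column (its centre at x = 108 mm), y left, z up.
- tension_wheel: Dark steel hand wheel, 85 mm across, 10 mm thick (hub 18 mm), vertical axis, at the front end of the saw's arm. Origin on the axis at its underside; z up, x towards the red handle. Clockwise from above tightens and screws it down 0.7 mm per radian. 1.5 to 8 rad of slack run lightly; then the push needed at the handle rises by 2 to 3 N per radian. It stays where left; turning back slackens.
- crank_knob (a point): Middle of the upright red handle on the wheel, 36 mm from the axis, 34 mm above the wheel's underside. The handle is 16 mm thick; its top is 16 mm above this point, the rim's top 23 mm below. It spins freely on its pin, so it can be carried round the circle without turning the hand. In the slack it takes 1 to 2 N; how much slack there is differs every time and cannot be seen.
- thrust_washer: Brass washer, 48 mm across, under the wheel. Once the slack is gone the wheel presses on it with the blade's tension (about 25 N when turning the handle on takes 10 N), and the friction there holds the wheel. Origin near the saw's origin; z up.
- clamp_lever (a joint): Steel cam lever on the right (-y) cheek of the saw's arm, on a vertical pivot at (30, -34) mm in the saw's frame. 0: open, straight out to the saw's -y; grows as it swings counter-clockwise from above, back towards the column; 1.25 rad: fully closed, at its stop. It takes about 3 N at its post and stays where left. Closing it lowers the wheel by 2.5 mm.
- lever_post (a point): Black upright post at the end of the cam lever, 85 mm from the pivot; 12 mm thick with a 16 mm ball at its top. The point is on the post's axis 178 mm above the bench; the ball's top is 22 mm above it, the flat steel lever 32 mm below it.
- blade_packet: Bystander: flat packet of saw blades, 26 x 136 x 10 mm. Origin at the centre of its underside.
- pliers_b: Bystander: small round nose pliers, blue handles, 41 x 126 x 11 mm. Origin at the centre of its underside.
- coffee_tin: Bystander: small red tin, 56 mm across, 58 mm high. Origin at the centre of its underside.
- ring_box_a: Bystander: white card box, 45 x 48 x 64 mm. Origin at the centre of its underside.

How it is judged:
On the way, in this order (a step that is already met when the one before it is completed fails the run):
1. the cam lever is fully closed while the blade is still slack (value of joint clamp_lever above 1.17 rad and contact force between tension_wheel and thrust_washer below 3 N), for 0.2 s.
2. the blade is at its tension (contact force between tension_wheel and thrust_washer above 17 N), for 0.2 s.
At the end, for the whole second after the job is handed in: The cam lever is closed (above 1.17 rad) and the wheel, let go, keeps a blade tension of 17 to 37 N at the washer, which is about 7 to 14 N of push at the handle (value of joint clamp_lever above 1.17 rad and contact force between tension_wheel and thrust_washer between 17 and 37 N); the robot touches nothing.
It fails at once if the blade is overtensioned (more than 39 N at the washer, about 15 N at the handle) (contact force between tension_wheel and thrust_washer above 39 N).
It fails at once if a bystander is disturbed (moved more than 2 cm) (distance of any of blade_packet, pliers_b, coffee_tin, ring_box_a from where it was at the start of the episode above 0.02 m).
It also fails if it takes over 72 s, if anything falls off the work surface, if the arm or the gripper's body presses on something with over 40 N, if the wrist force passes 120 N, or if a joint passes its speed limit or range.

## Robot

A 7-joint arm with a two-finger parallel gripper is mounted at the origin on a cart in front of the work surface, level with it; the furniture and walls round the work are solid. World frame = base frame: x ahead of the robot, y to its left, z up, the work surface at z = 0. Lengths are in m, angles in rad, forces in N, time in s.
With the tool pointing down it reaches from about 0.4 to 0.85 m from the base axis. Payload 10.4 kg.
Tool frame: the origin (TCP) lies between the finger pads; the fingertips stand ahead of it and the grasp point (between the pads) lies 5 mm behind it (manip.tip_extent is the z of the fingertips in the tool frame, in m); z points along the fingers, y is the line along which they close (so a half turn about z gives the same grasp; the last joint's range is limited). The gripper opens to 85 mm and grips with 20 to 120 N. Pads are 22 mm wide; open, the fingers measure 114 mm over their backs; the gripper's body (76 mm by 85 mm) begins 54 mm behind the grasp point. The pads swing forward as they close: fully open they stand 13 mm farther back than shut.
Start: joints at [1.273, 0.332, -0.065, 1.46, 0.022, 1.35, -0.088], TCP at [0.17, -0.602, 0.245] pointing down, gripper open.
Joint ranges: [-2.6, 2.6], [-0.5, 2.12], [-1.47, 1.34], [0.16, 2.42], [-1.27, 4.41], [0.06, 2.06], [-2.6, 2.6]. Speed limits (rad/s): [2.22, 2.22, 2.79, 2.79, 3.14, 3.14, 3.14].

## Interface

Orientations are given as a unit quaternion [x, y, z, w].
In Python, from workcell import status, viewer, manip gives the robot as it stands.
- The arm moves only by the tool play_rows, never from a script. Its argument "plan" is one flat list of numbers, 7 for each row, row after row: the turn, a rotation vector about the tool's x, y, z in degrees, then the shift along the tool's x, y, z in m, then the opening, from 0 (shut) to 1 (fully open). In form: [ax, ay, az, dx, dy, dz, grip, ax, ay, az, dx, dy, dz, grip, ...]. A call has 1 to 20 rows; each row is the pose to reach, as a shift and turn from the pose commanded when the call began, along the tool's axes at that moment; what a row does not reach only later rows make up. A row lasts 1/8 s, in which the tool goes at most 62.5 mm and 10.7 degrees, less where a joint would pass 70% of its speed; a pose out of reach is approached as far as the arm can. A call with a gripper value outside its range is refused whole. The fingers move at their own pace and stop on an object; "squeeze" is the grip in N (left out, the last holds). Time passes only in rows, so rows that repeat a pose let the fingers close. It gives the time, the measured TCP pose, the force, the opening and the grip force at its end, in the units of the state.
- status.get_obs(): the state, without advancing time (a new reading comes with each control period).
- viewer.camera(name): name is "scene" or "top" or "wrist"; returns the picture (480x640x3 uint8, red, green, blue); there is no depth.
- viewer.camera_model(name): a dict with "fx", "fy", "cx", "cy" (pixels), "R" (3x3) and "t" (3): a world point X has camera coordinates R X + t. Camera axes: x right, y down, z forward; pixel columns grow to the right and rows downward; lengths in m; the calibration is good to about 2 mm. The wrist camera is an equidistant fisheye: a pixel r from the principal point sees the ray r / f radians off the axis. A picture is of the moment at which its call begins: read the wrist's pose just before it. camera_model takes no time and is no camera call; for the wrist camera it gives the pose at the moment of the call.
- manip.hand_in(): hands the job in; it is judged then, once.
The state is a dict: "clock": time; "joint_pos": joint angles; "joint_velocities": joint speeds; "tau": joint torques, N m; "position": TCP position; "ee_rot": TCP orientation; "ft_force": force on the tool from outside, world axes, zero at the start; "torque": the same for the moment, N m; "grip_width": opening from 0.0 (shut) to 1.0 (fully open); "grasp_force": force on a finger pad.
Only numpy, scipy, OpenCV 4.12 (cv2) and the standard library are available. Lean on these libraries where they do the work, as an engineer would, in place of code of your own. Each camera call takes 0.05 s, during which the arm holds its last target. There are 200 camera calls.

## Working session

There is one attempt and no reset: what is moved stays moved. The work goes in short steps, Python scripts to look and compute and a tool call to move; the robot and the scene stay as the last step left them, time stands still between calls to the robot, and variables do not carry over. Pictures are saved under pics/ and viewed, at most 10 in all, crops included, and the job is handed in when it is done.

Besides the shell and the picture viewer there is one more tool, called after "Emit:" by a JSON object that holds its "method" and its "body", one argument or row to a line. play_rows: Moves the arm, as the interface text tells. Its arguments: {"type":"object","properties":{"plan":{"type":"array","items":{"type":"number"}},"squeeze":{"type":"number"}},"required":["plan"]}

```bash
mkdir -p pics; ls
python3 - <<'E'
from workcell import status, viewer, manip
import cv2, numpy as np
o=status.get_obs(); print(o); print(manip.tip_extent)
for n in ("scene","top"):
    im=viewer.camera(n); cv2.imwrite(f"pics/{n}0.png",im[:,:,::-1]); 
    m=viewer.camera_model(n); print(n,m)
E
```

```text
pics
{'clock': 0.0, 'joint_pos': array([ 1.27342545,  0.33290729, -0.06472986,  1.46095704,  0.02162606,
        1.3498888 , -0.08850533]), 'joint_velocities': array([ 0.00229313, -0.00028961,  0.00025967, -0.00152525,  0.00171802,
       -0.00063449, -0.00061971]), 'tau': array([ 6.39556074e-04, -6.25444794e+01,  4.96608554e-02, -3.91612244e+01,
        1.63272052e-02,  9.97160882e-03, -4.03206991e-05]), 'position': array([ 0.16948601, -0.60120721,  0.24448637]), 'ee_rot': array([ 9.90573770e-01,  1.36978360e-01, -1.41185108e-04, -7.18117554e-04]), 'ft_force': array([-0.1480359 , -0.08095636,  0.08103532]), 'torque': array([0.0027673 , 0.05009613, 0.00409817]), 'grasp_force': 0.0, 'grip_width': 1.0016303005954843}
0.014
scene {'fx': 486.31658397052934, 'fy': 486.31658397052934, 'cx': 316.59223997868025, 'cy': 234.06326485586217, 'R': array([[-0.82332164, -0.56757423,  0.00098229],
       [-0.43858323,  0.63510722, -0.63583297],
       [ 0.36025855, -0.52392586, -0.77182606]]), 't': array([0.40628905, 0.36637556, 1.31598022])}
top {'fx': 506.7394839427598, 'fy': 506.7394839427598, 'cx': 321.9398296004933, 'cy': 244.11748440112777, 'R': array([[ 0.01934425, -0.99979996, -0.00508259],
       [-0.97875614, -0.01789879, -0.20424505],
       [ 0.20411322,  0.00892558, -0.9789066 ]]), 't': array([-0.04640022,  0.568725  ,  1.32219464])}
```

View pics/scene0.png

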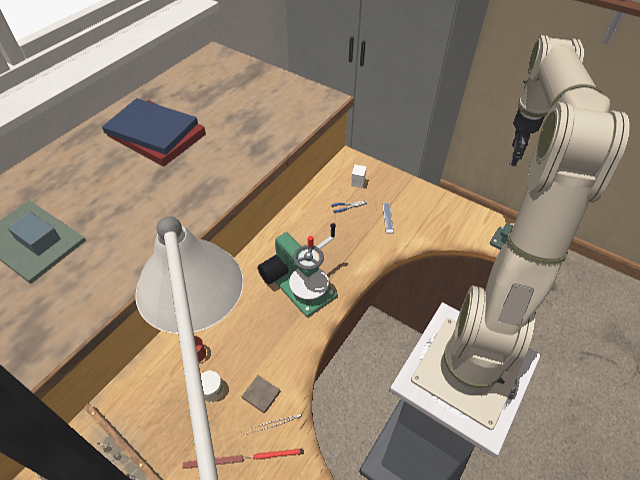

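View pics/top0.png

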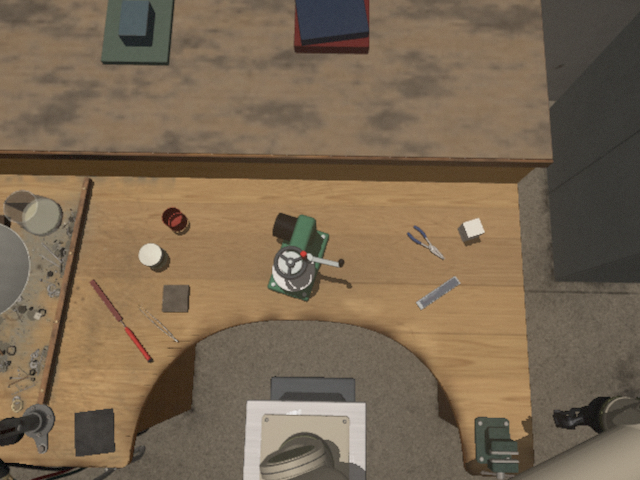

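The top view shows the saw at about (297,265), with the red handle near (304,254) and the lever's black ball at (341,263). In the scene view the handle is at (310,241) and the ball at (333,227). I'll measure them with masks and upscaled crops.

```bash
cat > h.py <<'E'
import numpy as np, cv2
def ray(m,u,v):
    d=np.array([(u-m['cx'])/m['fx'],(v-m['cy'])/m['fy'],1.]); R=m['R']
    c=-R.T@m['t']; d=R.T@d; return c,d/np.linalg.norm(d)
def onz(m,u,v,z):
    c,d=ray(m,u,v); return c+d*(z-c[2])/d[2]
def tri(r1,r2):
    A=np.zeros((3,3));b=np.zeros(3)
    for c,d in (r1,r2):
        P=np.eye(3)-np.outer(d,d);A+=P;b+=P@c
    x=np.linalg.solve(A,b); return x,[np.linalg.norm((np.eye(3)-np.outer(d,d))@(x-c)) for c,d in (r1,r2)]
def proj(m,X):
    p=m['R']@X+m['t']; return m['fx']*p[0]/p[2]+m['cx'],m['fy']*p[1]/p[2]+m['cy']
E
python3 - <<'E'
from workcell import viewer
from h import *
t=cv2.imread('pics/top0.png');s=cv2.imread('pics/scene0.png')
T=viewer.camera_model('top');S=viewer.camera_model('scene')
def blobs(im,x0,y0,x1,y1,f):
    c=im[y0:y1,x0:x1].astype(int); mk=f(c[...,2],c[...,1],c[...,0]).astype(np.uint8)
    n,l,st,ce=cv2.connectedComponentsWithStats(mk)
    return [(st[i].tolist()[:2][0]+x0,st[i][1]+y0,st[i][2],st[i][3],st[i][4],(ce[i]+[x0,y0]).round(1)) for i in range(1,n) if st[i][4]>5]
red=lambda r,g,b:(r>110)&(g<60)&(b<60)
blk=lambda r,g,b:(r<60)&(g<60)&(b<60)
print('topred',blobs(t,265,230,350,300,red));print('scred',blobs(s,280,210,350,300,red))
print('topblk',blobs(t,325,250,352,275,blk));print('scblk',blobs(s,322,215,345,245,blk))
a=cv2.resize(t[200:310,255:365],(400,400),interpolation=3);b=cv2.resize(s[215:325,250:360],(400,400),interpolation=3)
cv2.imwrite('pics/crop0.png',np.hstack([a,b]))
E
```

```text
topred [(300, np.int32(254), np.int32(6), np.int32(3), np.int32(8), array([302.8, 255.2]))]
scred [(308, np.int32(237), np.int32(5), np.int32(10), np.int32(29), array([309.8, 242.1]))]
topblk [(339, np.int32(260), np.int32(5), np.int32(7), np.int32(22), array([340.7, 262.6]))]
scblk [(331, np.int32(224), np.int32(4), np.int32(13), np.int32(49), array([332.5, 229.8]))]
```

View pics/crop0.png

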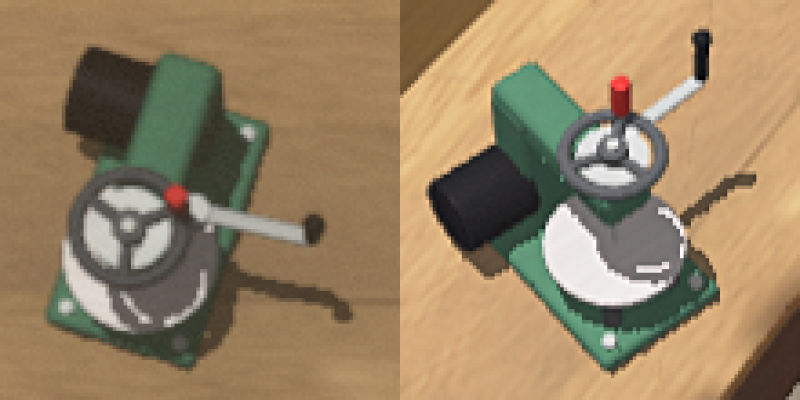

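Run:
```python
from workcell import viewer
from h import *
T=viewer.camera_model('top');S=viewer.camera_model('scene')
for n,a,b in (('knobtop',(303.5,253.7),(310.5,237.8)),('hub',(290.3,261.7),(308.7,256.2)),('ball',(341.4,262.2),(333.0,225.1))):
    x,e=tri(ray(T,*a),ray(S,*b));print(n,x.round(4),np.round(e,4))
for z in(.192,):print('ball top/scene',onz(T,341.4,262.2,z).round(4),onz(S,333,225.1,z).round(4))
# base corner screws and arm top edges direction: crop px
f=lambda x,y:(255+x/3.636,200+y/3.636)
for n,p,z in (('rearR screw',(249,131),.018),('frontL',(67,306),.018),('frontR',(179,343),.018),('armtopL',(163,62),.156),('armtopR',(219,68),.156)):
    print(n,onz(T,*f(*p),z).round(4))
```

```text
knobtop [0.5114 0.0062 0.2142] [0.0014 0.0014]
hub [0.4961 0.0393 0.1789] [0.0027 0.0027]
ball [ 0.497  -0.0857  0.1887] [0.0012 0.0012]
ball top/scene [ 0.4975 -0.0852  0.192 ] [ 0.4944 -0.0836  0.192 ]
rearR screw [ 0.6013 -0.0392  0.018 ]
frontL [0.4625 0.0965 0.018 ]
frontR [0.436  0.0107 0.018 ]
armtopL [0.6188 0.0213 0.156 ]
armtopR [ 0.6152 -0.0182  0.156 ]
```

```bash
cat >> h.py <<'E'
from scipy.spatial.transform import Rotation as Ro
def delta(o,target,xyaw_deg):
    """tool-axis shift and rotvec(deg) from the current pose to target, pointing down with tool x at xyaw"""
    R0=Ro.from_quat(o['ee_rot']); a=np.radians(xyaw_deg)
    Rt=Ro.from_matrix(np.array([[np.cos(a),np.sin(a),0],[np.sin(a),-np.cos(a),0],[0,0,-1]]))
    return (R0.inv()*Rt).as_rotvec(degrees=True).round(2), R0.inv().apply(np.array(target)-o['position']).round(4)
E
python3 - <<'E'
from workcell import status
from h import *
print(delta(status.get_obs(),[.496,-.085,.26],78))
E
```

```text
(array([-6.000e-02, -4.000e-02, -6.225e+01]), array([ 0.4543, -0.4083, -0.0149]))
```

Emit:
{"method": "play_rows", "body": {
  "plan": [0,0,-62,0.455,-0.408,-0.016,0.4,0,0,-62,0.455,-0.408,-0.016,0.4,0,0,-62,0.455,-0.408,-0.016,0.4,0,0,-62,0.455,-0.408,-0.016,0.4,0,0,-62,0.455,-0.408,-0.016,0.4,0,0,-62,0.455,-0.408,-0.016,0.4,0,0,-62,0.455,-0.408,-0.016,0.4,0,0,-62,0.455,-0.408,-0.016,0.4,0,0,-62,0.455,-0.408,-0.016,0.4,0,0,-62,0.455,-0.408,-0.016,0.4,0,0,-62,0.455,-0.408,-0.016,0.4,0,0,-62,0.455,-0.408,-0.016,0.4,0,0,-62,0.455,-0.408,-0.016,0.4,0,0,-62,0.455,-0.408,-0.016,0.4],
  "squeeze": 20
}}

```text
clock: 1.85
position: [0.4965, -0.0864, 0.2613]
ee_rot: [0.779, 0.627, -0.0, 0.0]
ft_force: [-0.4, -0.4, -0.1]
grip_width: 0.404
grasp_force: 0.0
```

Run:
```python
from workcell import status,viewer
from h import *
m=viewer.camera_model('wrist');im=viewer.camera('wrist');np.save('w1.npy',np.hstack([m['R'].ravel(),m['t'],[m['fx'],m['cx'],m['cy']]]))
cv2.imwrite('pics/w1.png',im[:,:,::-1]);o=status.get_obs();print(o['joint_pos'].round(3),m)
def fproj(m,X):
    p=m['R']@X+m['t'];th=np.arctan2(np.hypot(p[0],p[1]),p[2]);q=m['fx']*th*p[:2]/np.hypot(p[0],p[1]);return (q+[m['cx'],m['cy']]).round(1)
for X in([.497,-.0855,.192],[.5114,.0062,.2142],[.496,.038,.18]):print(fproj(m,np.array(X)))
```

```text
[ 0.715  0.104 -0.67   1.721  0.067  1.339 -0.183] {'fx': 371.64829954431775, 'fy': 371.64829954431775, 'cx': 323.7948909379881, 'cy': 238.78436302503252, 'R': array([[ 9.76890880e-01, -2.13738583e-01,  1.62066063e-04],
       [-2.05273726e-01, -9.37990490e-01,  2.79350208e-01],
       [-5.95559012e-02, -2.72927939e-01, -9.60189270e-01]]), 't': array([-0.50332387, -0.01923694,  0.3991528 ])}
[324.7 261.2]
[312.9  86.3]
[275.4  47. ]
```

View pics/w1.png

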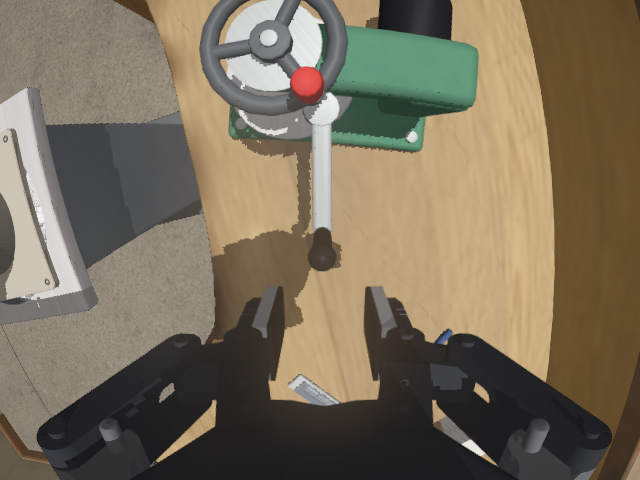

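The wrist view shows the ball at (321,257), the red knob top at (306,84) and the hub at (269,39). That is a few pixels off the prediction, so I'll refine by casting rays.

```bash
cat >> h.py <<'E'
def fray(m,u,v):
    x,y=u-m['cx'],v-m['cy'];r=np.hypot(x,y);th=r/m['fx']
    d=m['R'].T@np.array([np.sin(th)*x/r,np.sin(th)*y/r,np.cos(th)]);return -m['R'].T@m['t'],d
def fonz(m,u,v,z):
    c,d=fray(m,u,v);return c+d*(z-c[2])/d[2]
E
python3 - <<'E'
from workcell import status,viewer
from h import *
w=np.load('w1.npy');m=dict(R=w[:9].reshape(3,3),t=w[9:12],fx=w[12],cx=w[13],cy=w[14])
T=viewer.camera_model('top')
for n,a,z,b in(('ball',(321,257),.192,(341.4,262.2)),('knob',(306.5,83),.214,(303.5,253.7)),('hub',(269,39),.182,(290.3,261.7))):
    print(n,fonz(m,*a,z).round(4),onz(T,*b,z).round(4))
o=status.get_obs();print(delta(o,[.496,-.084,.18],78))
E
```

```text
ball [ 0.4955 -0.0826  0.192 ] [ 0.4975 -0.0852  0.192 ]
knob [0.5089 0.0084 0.214 ] [0.5128 0.0067 0.214 ]
hub [0.4937 0.0431 0.182 ] [0.4982 0.0401 0.182 ]
(array([ 0.  ,  0.02, -0.34]), array([ 0.0021, -0.001 ,  0.0813]))
```

Emit:
{"method": "play_rows", "body": {
  "plan": [0,0,0,0.002,-0.001,0.03,0.4,0,0,0,0.002,-0.001,0.06,0.4,0,0,0,0.002,-0.001,0.081,0.4,0,0,0,0.002,-0.001,0.081,0.25,0,0,0,0.002,-0.001,0.081,0.25,0,0,0,0.002,-0.001,0.081,0.25]
}}

```text
clock: 2.65
position: [0.4968, -0.0834, 0.1814]
ee_rot: [0.779, 0.627, 0.0, 0.001]
ft_force: [0.3, 0.3, -0.1]
grip_width: 0.249
grasp_force: 0.0
```

Run:
```python
from workcell import status
from h import *
o=status.get_obs();print(o['position'],o['ft_force'].round(2),o['grip_width'],o['grasp_force'])
P=np.array([.5148,.0002])
for a in np.arange(-98,-29,7.):
    r=np.radians(a);t=P+.085*np.array([np.cos(r),np.sin(r)])
    rv,d=delta(o,[*t,.18],a+180);print(a,rv.round(1).tolist(),d.round(4).tolist())
```

```text
[ 0.49684945 -0.08343085  0.18139654] [ 0.27  0.28 -0.14] 0.2494497847519784 0.0
-98.0 [0.1, 0.0, -4.3] [0.0008, 0.0061, 0.0014]
-91.0 [0.1, 0.0, -11.3] [0.0022, 0.0164, 0.0014]
-84.0 [0.1, 0.0, -18.3] [0.0048, 0.0264, 0.0014]
-77.0 [0.1, 0.0, -25.3] [0.0087, 0.0361, 0.0015]
-70.0 [0.1, 0.0, -32.3] [0.0137, 0.0451, 0.0015]
-63.0 [0.1, 0.0, -39.3] [0.0197, 0.0536, 0.0015]
-56.0 [0.1, 0.0, -46.3] [0.0268, 0.0612, 0.0015]
-49.0 [0.1, 0.1, -53.3] [0.0347, 0.0679, 0.0015]
-42.0 [0.1, 0.1, -60.3] [0.0434, 0.0736, 0.0015]
-35.0 [0.1, 0.1, -67.3] [0.0527, 0.0782, 0.0015]
```

Emit:
{"method": "play_rows", "body": {
  "plan": [0,0,-4.3,0.001,0.006,0.001,0.25,0,0,-7.8,0.0014,0.0113,0.001,0.25,0,0,-11.3,0.0022,0.0164,0.001,0.25,0,0,-14.8,0.0034,0.0214,0.001,0.25,0,0,-18.3,0.0048,0.0264,0.001,0.25,0,0,-21.8,0.0067,0.0313,0.001,0.25,0,0,-25.3,0.0087,0.0361,0.001,0.25,0,0,-28.8,0.0111,0.0407,0.001,0.25,0,0,-32.3,0.0137,0.0451,0.001,0.25,0,0,-35.8,0.0166,0.0494,0.001,0.25,0,0,-39.3,0.0197,0.0536,0.001,0.25,0,0,-42.8,0.0232,0.0575,0.001,0.25,0,0,-46.3,0.0268,0.0612,0.001,0.25,0,0,-49.8,0.0307,0.0646,0.001,0.25,0,0,-53.3,0.0347,0.0679,0.001,0.25,0,0,-56.8,0.039,0.0708,0.001,0.25,0,0,-60.3,0.0434,0.0736,0.001,0.25,0,0,-60.3,0.0434,0.0736,0.001,0.25]
}}

```text
clock: 4.9
position: [0.5777, -0.0565, 0.1798]
ee_rot: [0.358, 0.934, 0.0, 0.0]
ft_force: [-0.5, -0.4, -0.6]
grip_width: 0.253
grasp_force: 0.1
```

Run:
```python
from workcell import status
from h import *
o=status.get_obs();print(o['position'],o['ft_force'].round(2),o['joint_pos'].round(2))
P=np.array([.5148,.0002])
for a in np.arange(-40,-25,2.):
    r=np.radians(a);t=P+.085*np.array([np.cos(r),np.sin(r)])
    rv,d=delta(o,[*t,.18],a+180);print(a,rv.round(1).tolist(),d.round(4).tolist())
```

```text
[ 0.57767132 -0.05650341  0.17979469] [-0.52 -0.42 -0.56] [ 0.67  0.39 -0.8   1.64  0.29  1.24  0.65]
-40.0 [0.0, 0.0, -2.0] [-0.0003, 0.003, -0.0002]
-38.0 [0.0, 0.0, -4.0] [-0.0001, 0.006, -0.0002]
-36.0 [0.0, 0.0, -6.0] [0.0001, 0.009, -0.0002]
-34.0 [0.0, 0.0, -8.0] [0.0005, 0.0119, -0.0002]
-32.0 [0.0, 0.0, -10.0] [0.0009, 0.0148, -0.0002]
-30.0 [0.0, 0.0, -12.0] [0.0015, 0.0177, -0.0002]
-28.0 [0.0, 0.0, -14.0] [0.0022, 0.0206, -0.0002]
-26.0 [0.0, 0.0, -16.0] [0.0029, 0.0235, -0.0002]
```

Emit:
{"method": "play_rows", "body": {
  "plan": [0,0,-4,0,0.006,0,0.25,0,0,-6,0,0.009,0,0.25,0,0,-8,0,0.012,0,0.25,0,0,-8,0,0.012,0,0.25]
}}

```text
clock: 5.4
position: [0.5856, -0.0475, 0.1794]
ee_rot: [0.292, 0.956, 0.0, 0.0]
ft_force: [-0.5, -1.1, 0.3]
grip_width: 0.251
grasp_force: 0.5
```

Emit:
{"method": "play_rows", "body": {
  "plan": [0,0,-2,0,0.002,0,0.25,0,0,-4,0,0.004,0,0.25,0,0,-4,0,0.004,0,0.25]
}}

```text
clock: 5.78
position: [0.5861, -0.0467, 0.1789]
ee_rot: [0.259, 0.966, -0.002, -0.002]
ft_force: [-11.5, -7.7, 4.9]
grip_width: 0.25
grasp_force: 6.0
```

Run:
```python
from workcell import viewer
import cv2
im=viewer.camera('wrist');cv2.imwrite('pics/w2.png',im[:,:,::-1])
```

```text
(no output)
```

View pics/w2.png

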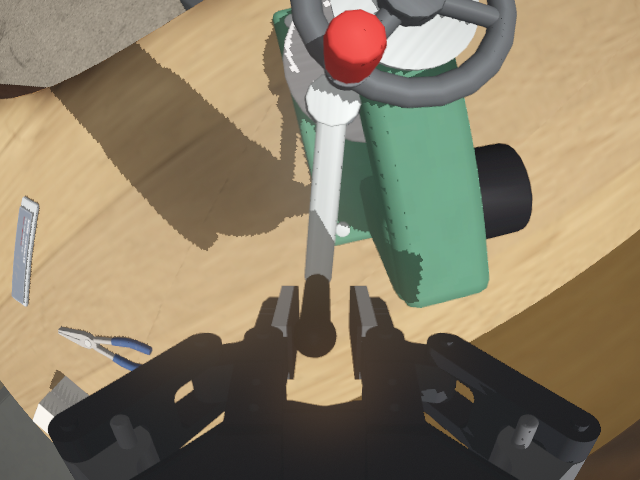

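The post is in the cage and the lever presses its stop (about 14 N at the fingers). I'll open, lift, and go above the red knob.

Emit:
{"method": "play_rows", "body": {
  "plan": [0,0,0,0,-0.003,0,0.42,0,0,0,0,-0.003,0,0.42,0,0,0,0,-0.003,-0.04,0.42,0,0,0,0,-0.003,-0.08,0.42,0,0,0,0,-0.003,-0.08,0.42]
}}

```text
clock: 6.45
position: [0.5878, -0.046, 0.2627]
ee_rot: [0.258, 0.966, 0.001, 0.003]
ft_force: [-0.2, 0.0, -0.6]
grip_width: 0.423
grasp_force: 0.0
```

Run:
```python
from workcell import status
from h import *
o=status.get_obs();print(o['position'],o['ft_force'].round(2),delta(o,[.511,.0075,.26],90))
```

```text
[ 0.58783289 -0.0459659   0.26267479] [-0.23  0.01 -0.59] (array([ 0.3 ,  0.19, 60.09]), array([0.0933, 0.008 , 0.0022]))
```

Emit:
{"method": "play_rows", "body": {
  "plan": [0,0,60,0.093,0.008,0,0.5,0,0,60,0.093,0.008,0,0.5,0,0,60,0.093,0.008,0,0.5,0,0,60,0.093,0.008,0,0.5,0,0,60,0.093,0.008,0,0.5,0,0,60,0.093,0.008,0,0.5,0,0,60,0.093,0.008,0,0.5,0,0,60,0.093,0.008,0,0.5]
}}

```text
clock: 7.45
position: [0.5095, 0.0067, 0.259]
ee_rot: [0.706, 0.708, -0.0, -0.0]
ft_force: [-0.1, -0.4, -0.3]
grip_width: 0.502
grasp_force: 0.0
```

Run:
```python
from workcell import status,viewer
from h import *
m=viewer.camera_model('wrist');im=viewer.camera('wrist');T=viewer.camera_model('top');t=viewer.camera('top')
cv2.imwrite('pics/w3.png',im[:,:,::-1]);cv2.imwrite('pics/t3.png',t[:,:,::-1])
c=im.astype(int);k=((c[...,0]>130)&(c[...,1]<70)&(c[...,2]<70)).astype(np.uint8)
n,l,st,ce=cv2.connectedComponentsWithStats(k)
for i in range(1,n):
    if st[i,4]>100: print(st[i],ce[i])
i=1+np.argmax(st[1:,4]);(u,v),r=cv2.minEnclosingCircle(np.argwhere(l==i)[:,::-1].astype(np.float32));print(u,v,r,fonz(m,u,v,.2115).round(4))
o=status.get_obs();print(o['position'],o['joint_pos'].round(2))
```

```text
[307 249  28  44 706] [320.62889518 272.51416431]
320.0 270.5813903808594 21.78901481628418 [0.5075 0.0105 0.2115]
[0.50956698 0.00662231 0.25913094] [ 0.65  0.14 -0.81  1.71  0.1   1.34 -0.18]
```

View pics/w3.png

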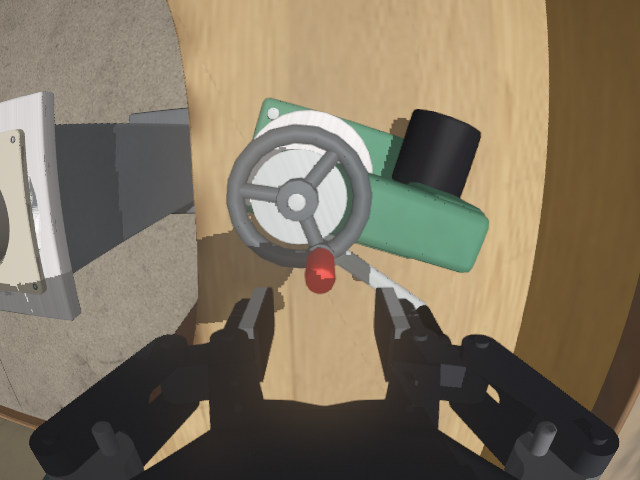

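The wrist view shows the hub at (297,201) and the red handle top near (320.5,280), midway between the open pads, with the lever lying closed behind.

Run:
```python
from workcell import status,viewer
from h import *
m=viewer.camera_model('wrist')
print('knob top',fonz(m,320.5,280,.2115).round(4),'hub',fonz(m,297,201,.179).round(4))
p=[fonz(m,u,v,.169)[:2].round(4) for u,v in((228,193),(371,193),(299,124))];print('rim',p)
```

```text
knob top [0.5078 0.0052 0.2115] hub [0.4942 0.0399 0.179 ]
rim [array([0.4515, 0.0434]), array([0.5374, 0.0432]), array([0.4949, 0.0837])]
```

Emit:
{"method": "play_rows", "body": {
  "plan": [0,0,0,0,-0.002,0.03,0.5,0,0,0,0,-0.002,0.062,0.5,0,0,0,0,-0.002,0.062,0.5,0,0,0,0,-0.002,0.062,0,0,0,0,0,-0.002,0.062,0,0,0,0,0,-0.002,0.062,0,0,0,0,0,-0.002,0.062,0,0,0,0,0,-0.002,0.062,0],
  "squeeze": 40
}}

```text
clock: 8.55
position: [0.5077, 0.0066, 0.1976]
ee_rot: [0.707, 0.707, 0.0, 0.0]
ft_force: [-1.4, 0.2, 5.4]
grip_width: 0.178
grasp_force: 39.2
```

```bash
cat >> h.py <<'E'
def arc(C,r,t0,steps,grip=0):
    """tool rows (yaw 90: dx=+Y, dy=+X, dz=-Z) clockwise from angle t0 (deg), cumulative degrees in steps"""
    p=lambda t:np.array(C)+r*np.array([np.cos(np.radians(t)),np.sin(np.radians(t))])
    return ", ".join(f"0, 0, 0, {d[1]:.4f}, {d[0]:.4f}, {.0007*np.radians(s):.4f}, 0" for s in steps for d in [p(t0-s)-p(t0)])
def push(o,C):
    q=o['position'][:2]-C;r=np.linalg.norm(q);u=q/r;tc=np.array([u[1],-u[0]]);f=o['ft_force'][:2]
    print('angle',np.degrees(np.arctan2(q[1],q[0])).round(1),'r',r.round(4),'push',(-f@tc).round(2),'radial',(f@u).round(2),'z',o['position'][2].round(4),o['ft_force'][2].round(1),'clock',o['clock'],'j',o['joint_pos'].round(2)[[0,6]])
E
python3 - <<'E'
from workcell import status
from h import *
C=(.4947,.0405);push(status.get_obs(),C);print(arc(C,.036,-69,range(15,91,15)))
E
```

```text
angle -69.0 r 0.0363 push -1.19 radial -0.68 z 0.1976 5.4 clock 8.55 j [ 0.64 -0.21]
0, 0, 0, -0.0022, -0.0091, 0.0002, 0, 0, 0, 0, -0.0019, -0.0185, 0.0004, 0, 0, 0, 0, 0.0007, -0.0275, 0.0005, 0, 0, 0, 0, 0.0056, -0.0356, 0.0007, 0, 0, 0, 0, 0.0124, -0.0420, 0.0009, 0, 0, 0, 0, 0.0207, -0.0465, 0.0011, 0
```

Emit:
{"method": "play_rows", "body": {
  "plan": [0,0,0,-0.0022,-0.0091,0.0002,0,0,0,0,-0.0019,-0.0185,0.0004,0,0,0,0,0.0007,-0.0275,0.0005,0,0,0,0,0.0056,-0.0356,0.0007,0,0,0,0,0.0124,-0.042,0.0009,0,0,0,0,0.0207,-0.0465,0.0011,0]
}}

```text
clock: 9.3
position: [0.4607, 0.0273, 0.1965]
ee_rot: [0.707, 0.707, -0.0, 0.001]
ft_force: [3.1, -0.4, 4.9]
grip_width: 0.169
grasp_force: 39.4
```

Run:
```python
from workcell import status
from h import *
C=(.4947,.0405);push(status.get_obs(),C);print(arc(C,.036,-159,range(15,91,15)))
```

```text
angle -158.7 r 0.0365 push 1.52 radial -2.71 z 0.1965 4.9 clock 9.3 j [ 0.66 -0.19]
0, 0, 0, 0.0091, -0.0022, 0.0002, 0, 0, 0, 0, 0.0185, -0.0019, 0.0004, 0, 0, 0, 0, 0.0275, 0.0007, 0.0005, 0, 0, 0, 0, 0.0356, 0.0056, 0.0007, 0, 0, 0, 0, 0.0420, 0.0124, 0.0009, 0, 0, 0, 0, 0.0465, 0.0207, 0.0011, 0
```

Emit:
{"method": "play_rows", "body": {
  "plan": [0,0,0,0.0091,-0.0022,0.0002,0,0,0,0,0.0185,-0.0019,0.0004,0,0,0,0,0.0275,0.0007,0.0005,0,0,0,0,0.0356,0.0056,0.0007,0,0,0,0,0.042,0.0124,0.0009,0,0,0,0,0.0465,0.0207,0.0011,0]
}}

```text
clock: 10.05
position: [0.4814, 0.074, 0.1953]
ee_rot: [0.707, 0.708, -0.0, 0.0]
ft_force: [-0.1, -2.6, 7.6]
grip_width: 0.173
grasp_force: 39.5
```

Run:
```python
from workcell import status
from h import *
C=(.4947,.0405);push(status.get_obs(),C);print(arc(C,.036,-249,range(15,91,15)))
```

```text
angle 111.7 r 0.0361 push 1.07 radial -2.38 z 0.1953 7.6 clock 10.05 j [ 0.58 -0.33]
0, 0, 0, 0.0022, 0.0091, 0.0002, 0, 0, 0, 0, 0.0019, 0.0185, 0.0004, 0, 0, 0, 0, -0.0007, 0.0275, 0.0005, 0, 0, 0, 0, -0.0056, 0.0356, 0.0007, 0, 0, 0, 0, -0.0124, 0.0420, 0.0009, 0, 0, 0, 0, -0.0207, 0.0465, 0.0011, 0
```

Emit:
{"method": "play_rows", "body": {
  "plan": [0,0,0,0.0022,0.0091,0,0,0,0,0,0.0019,0.0185,0,0,0,0,0,-0.0007,0.0275,0,0,0,0,0,-0.0056,0.0356,0,0,0,0,0,-0.0124,0.042,0,0,0,0,0,-0.0207,0.0465,0,0]
}}

```text
clock: 10.8
position: [0.5283, 0.0527, 0.1946]
ee_rot: [0.707, 0.707, -0.0, -0.0]
ft_force: [0.8, 2.1, -1.5]
grip_width: 0.175
grasp_force: 38.9
```

Run:
```python
from workcell import status
from h import *
C=(.4947,.0405);push(status.get_obs(),C);print(arc(C,.036,21,range(15,91,15)))
```

```text
angle 20.0 r 0.0358 push 1.73 radial 1.44 z 0.1946 -1.5 clock 10.8 j [ 0.55 -0.34]
0, 0, 0, -0.0091, 0.0022, 0.0002, 0, 0, 0, 0, -0.0185, 0.0019, 0.0004, 0, 0, 0, 0, -0.0275, -0.0007, 0.0005, 0, 0, 0, 0, -0.0356, -0.0056, 0.0007, 0, 0, 0, 0, -0.0420, -0.0124, 0.0009, 0, 0, 0, 0, -0.0465, -0.0207, 0.0011, 0
```

Emit:
{"method": "play_rows", "body": {
  "plan": [0,0,0,-0.0091,0.0022,0.0002,0,0,0,0,-0.0185,0.0019,0.0004,0,0,0,0,-0.0275,-0.0007,0.0005,0,0,0,0,-0.0356,-0.0056,0.0007,0,0,0,0,-0.042,-0.0124,0.0009,0,0,0,0,-0.0465,-0.0207,0.0011,0]
}}

```text
clock: 11.55
position: [0.5068, 0.0063, 0.1938]
ee_rot: [0.707, 0.707, -0.0, -0.0]
ft_force: [0.9, 4.2, -7.0]
grip_width: 0.171
grasp_force: 39.0
```

Run:
```python
from workcell import status
from h import *
C=(.4947,.0405);push(status.get_obs(),C)
```

```text
angle -70.5 r 0.0363 push 2.24 radial -3.64 z 0.1938 -7.0 clock 11.55 j [ 0.66 -0.22]
```

Emit:
{"method": "play_rows", "body": {
  "plan": [0,0,0,-0.0022,-0.0091,0.0006,0,0,0,0,-0.0019,-0.0185,0.001,0,0,0,0,0.0007,-0.0275,0.0012,0,0,0,0,0.0056,-0.0356,0.0014,0,0,0,0,0.0124,-0.042,0.0016,0,0,0,0,0.0207,-0.0465,0.0018,0]
}}

```text
clock: 12.3
position: [0.4609, 0.0271, 0.1925]
ee_rot: [0.707, 0.707, -0.0, 0.001]
ft_force: [4.1, -3.9, -1.4]
grip_width: 0.171
grasp_force: 39.7
```

Run:
```python
from workcell import status
from h import *
C=(.4947,.0405);push(status.get_obs(),C)
```

```text
angle -158.3 r 0.0364 push 5.12 radial -2.34 z 0.1925 -1.4 clock 12.3 j [ 0.68 -0.19]
```

Emit:
{"method": "play_rows", "body": {
  "plan": [0,0,0,0.0091,-0.0022,0.0002,0,0,0,0,0.0185,-0.0019,0.0004,0,0,0,0,0.0275,0.0007,0.0005,0,0,0,0,0.0356,0.0056,0.0007,0]
}}

```text
clock: 12.8
position: [0.4662, 0.0629, 0.1916]
ee_rot: [0.707, 0.707, -0.001, 0.0]
ft_force: [-2.1, -6.8, 6.7]
grip_width: 0.177
grasp_force: 40.3
```

Run:
```python
from workcell import status
from h import *
C=(.4947,.0405);push(status.get_obs(),C);print(arc(C,.036,141,range(10,51,10)))
```

```text
angle 141.9 r 0.0362 push 6.64 radial -2.58 z 0.1916 6.7 clock 12.8 j [ 0.63 -0.29]
0, 0, 0, 0.0045, 0.0044, 0.0001, 0, 0, 0, 0, 0.0082, 0.0094, 0.0002, 0, 0, 0, 0, 0.0110, 0.0151, 0.0004, 0, 0, 0, 0, 0.0127, 0.0211, 0.0005, 0, 0, 0, 0, 0.0133, 0.0273, 0.0006, 0
```

Emit:
{"method": "play_rows", "body": {
  "plan": [0,0,0,0.0045,0.0044,0,0,0,0,0,0.0082,0.0094,0,0,0,0,0,0.011,0.0151,0,0,0,0,0,0.0127,0.0211,0,0,0,0,0,0.0133,0.0273,0,0]
}}

```text
clock: 13.42
position: [0.4924, 0.0765, 0.1911]
ee_rot: [0.707, 0.708, -0.002, -0.001]
ft_force: [-10.4, -4.5, 6.4]
grip_width: 0.171
grasp_force: 40.5
```

Run:
```python
from workcell import status
from h import *
C=(.4947,.0405);push(status.get_obs(),C);print(arc(C,.036,91,range(10,51,10)))
```

```text
angle 93.7 r 0.0361 push 10.64 radial -3.85 z 0.1911 6.4 clock 13.425 j [ 0.57 -0.36]
0, 0, 0, -0.0004, 0.0063, 0.0001, 0, 0, 0, 0, -0.0020, 0.0123, 0.0002, 0, 0, 0, 0, -0.0045, 0.0181, 0.0004, 0, 0, 0, 0, -0.0080, 0.0233, 0.0005, 0, 0, 0, 0, -0.0124, 0.0278, 0.0006, 0
```

Emit:
{"method": "play_rows", "body": {
  "plan": [0,0,0,0,0,-0.0008,0,0,0,0,0,0,-0.0008,0]
}}

```text
clock: 13.68
position: [0.4939, 0.0763, 0.1917]
ee_rot: [0.707, 0.707, 0.0, -0.0]
ft_force: [5.4, -2.5, -7.1]
grip_width: 0.174
grasp_force: 39.2
```

Run:
```python
from workcell import status
from h import *
C=(.4947,.0405);push(status.get_obs(),C)
```

```text
angle 91.2 r 0.0359 push -5.34 radial -2.58 z 0.1917 -7.1 clock 13.675 j [ 0.58 -0.36]
```

Emit:
{"method": "play_rows", "body": {
  "plan": [0,0,0,0,0.0019,0.0004,0,0,0,0,-0.0001,0.0038,0.0004,0,0,0,0,-0.0003,0.0056,0.0004,0,0,0,0,-0.0006,0.0075,0.0004,0]
}}

```text
clock: 14.18
position: [0.4993, 0.0762, 0.1912]
ee_rot: [0.706, 0.708, -0.002, -0.002]
ft_force: [-9.3, -2.3, 1.9]
grip_width: 0.172
grasp_force: 40.3
```

Run:
```python
from workcell import status
from h import *
C=(.4947,.0405);push(status.get_obs(),C);print(arc(C,.036,79,range(3,16,3)))
```

```text
angle 82.6 r 0.036 push 8.89 radial -3.51 z 0.1912 1.9 clock 14.175 j [ 0.57 -0.37]
0, 0, 0, -0.0004, 0.0018, 0.0000, 0, 0, 0, 0, -0.0009, 0.0037, 0.0001, 0, 0, 0, 0, -0.0015, 0.0054, 0.0001, 0, 0, 0, 0, -0.0022, 0.0072, 0.0001, 0, 0, 0, 0, -0.0030, 0.0089, 0.0002, 0
```

Emit:
{"method": "play_rows", "body": {
  "plan": [0,0,0,-0.0004,0.0018,0,0,0,0,0,-0.0009,0.0037,0.0001,0,0,0,0,-0.0015,0.0054,0.0001,0,0,0,0,-0.0022,0.0072,0.0001,0,0,0,0,-0.003,0.0089,0.0002,0]
}}

```text
clock: 14.8
position: [0.5081, 0.0739, 0.1911]
ee_rot: [0.706, 0.708, -0.002, -0.002]
ft_force: [-10.8, 0.9, 2.5]
grip_width: 0.176
grasp_force: 40.4
```

Run:
```python
from workcell import status
from h import *
C=(.4947,.0405);push(status.get_obs(),C);print(arc(C,.036,64,range(3,16,3)))
```

```text
angle 68.2 r 0.036 push 10.39 radial -3.17 z 0.1911 2.5 clock 14.8 j [ 0.56 -0.37]
0, 0, 0, -0.0009, 0.0017, 0.0000, 0, 0, 0, 0, -0.0018, 0.0033, 0.0001, 0, 0, 0, 0, -0.0029, 0.0049, 0.0001, 0, 0, 0, 0, -0.0040, 0.0064, 0.0001, 0, 0, 0, 0, -0.0052, 0.0078, 0.0002, 0
```

Slow creep gives a push of 10.4 N at the handle. I'll release and lift.

Emit:
{"method": "play_rows", "body": {
  "plan": [0,0,0,0.0006,-0.0013,0,0,0,0,0,0.0006,-0.0013,0,0.5,0,0,0,0.0006,-0.0013,0,0.5,0,0,0,0.0006,-0.0013,0,0.5,0,0,0,0.0006,-0.0013,0,0.5,0,0,0,0.0006,-0.0013,-0.02,0.5,0,0,0,0.0006,-0.0013,-0.05,0.5,0,0,0,0.0006,-0.0013,-0.08,0.5,0,0,0,0.0006,-0.0013,-0.08,0.5,0,0,0,0.0006,-0.0013,-0.08,0.5]
}}

```text
clock: 16.05
position: [0.5089, 0.0731, 0.2712]
ee_rot: [0.707, 0.707, -0.0, -0.0]
ft_force: [-0.3, -0.3, -0.3]
grip_width: 0.498
grasp_force: 0.0
```

Run:
```python
from workcell import viewer
import cv2
im=viewer.camera('wrist');cv2.imwrite('pics/w4.png',im[:,:,::-1])
```

```text
(no output)
```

View pics/w4.png

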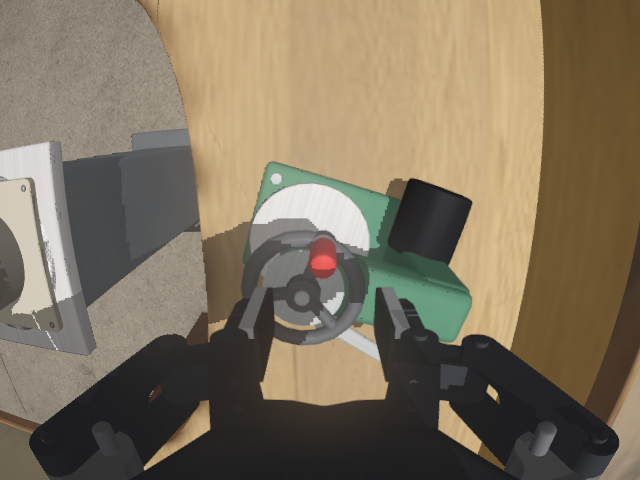

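The view shows the hand clear of everything. The knob is still at its wound angle with its top near (323,262), and the lever is closed, so I'm handing in.

```bash
python3 -c "
from workcell import manip
print(manip.hand_in())"
```

```text
the job is handed in; nothing more can be done
None
```

I closed the cam lever to its stop, wound the wheel clockwise to about 10.4 N at the handle, let go with the hand clear, and handed the job in; the hand-in did not report a verdict.

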